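# Fold out the stand's hook and hang up the balance's shield ring

## Task

Beside the microbalance stands a white stand with a steel hook folded flat up against it. Swing the hook outward and down until it sits firmly on its stop, then hang the loose aluminium shield ring on it by its hole and let go, so that it hangs still. Leave the other things on the bench where they are.

Things in the scene. Friction and masses are not known exactly. Their poses are not given: they have to be found in the camera images.
- stand: White steel stand, fixed: upright panel 170 mm wide, 235 high, 12 thick; foot plate 10 mm thick reaching 35 mm in front of and 95 mm behind the panel's front face. Origin: bench level, middle of the front face. Own z up, own x points INTO the panel (panel fills own x 0 to 12 mm), so the hook unfolds toward own -x; own y runs along the panel.
- hinge (a point): Mid point of the hook's hinge axis: 8 mm in front of the panel's front face, 165 mm above the bench, at the panel's mid width. Axes as the stand's. The hinge axis is level, along own y; two steel cheeks flank it, 30 mm wide overall, 26 mm high, reaching 16 mm out from the panel.
- hook (a joint): Steel folding hook. 0 = folded, arm straight up along the panel (starts at 0 to 0.15 rad); grows as it swings outward and down; 1.571 = arm level, straight out, on a rigid stop (felt as a sharp rise in force). No spring; a stiff hinge (0.14 N m, 1.5 to 2 N near the end), stays where left. Arm: flat bar 105 mm long from the axis, 16 wide, 6 thick (3 either side of its centre line).
- hook_end (a point): Outer end of the arm, on its centre line. z runs along the arm away from the hinge; x is where the lip points. The lip, 6 mm thick, 16 wide, reaches 20 mm from the centre line. Folded, it points back over the panel's top edge, its underside 29 mm above that edge, its end flush with the panel's back: a fingertip behind it can push it out. Unfolded it points up and keeps the ring on.
- ring: Aluminium shield ring, a short tube lying loose: outside diameter 116 mm, hole 100, 28 high, 0.15 to 0.28 kg, with a flat lifting tab 14 mm wide, 12 thick, flush with its upper face, sticking out 36 mm beyond the rim along own +x. Origin: centre of its underside; z its axis, up at the start. It hangs with the hook through its hole, the inside of its wall on the arm between lip and panel.
- ring_center (a point): Centre of the ring's hole, at mid height (14 mm above its underside). Axes as the ring's.
- ring_tab (a point): Point in the ring's tab, at mid width and mid thickness, 82 mm from the ring's axis, 22 mm above its underside, 12 mm short of the tab's end: a place to pinch it across its 14 mm width.
- tip_box: Bystander: white pipette-tip box with a green band, 85 x 122 x 68 mm, loose. Origin: centre of its underside.
- weight: Bystander: knobbed steel check weight, 38 mm diameter, 70 mm high, loose. Origin: centre of its underside.
- beaker: Bystander: small glass beaker, 66 mm diameter, 75 mm high, loose. Origin: centre of its underside.
Things that resemble listed ones, but are neither listed nor needed, are in the scene too. Of the things that look like the ring, take the one that is farthest from the robot's base at the start.

How it is judged:
By the outcome, as a careful person would: the job done as asked, in the order asked, and still so for the second after the job is handed in, with the robot touching nothing.
It also fails if it takes over 56 s, if anything falls off the work surface, if the arm or the gripper's body presses on something with over 40 N, if the wrist force passes 120 N, or if a joint passes its speed limit or range.

## Robot

A 6-joint arm with a two-finger parallel gripper is mounted at the origin on the work surface. World frame = base frame: x ahead of the robot, y to its left, z up, the work surface at z = 0. Lengths are in m, angles in rad, forces in N, time in s.
With the tool pointing down it reaches from about 0.325 to 0.775 m from the base axis. Payload 9.3 kg.
Tool frame: the origin (TCP) lies at the very end of the fingers, on their centre line; the grasp point (between the pads) lies 19 mm behind it; z points along the fingers, y is the line along which they close (so a half turn about z gives the same grasp; the last joint's range is limited). The gripper opens to 85 mm and grips with 20 to 120 N. Pads are 22 mm wide; open, the fingers measure 114 mm over their backs; the gripper's body (76 mm by 85 mm) begins 54 mm behind the grasp point. The pads swing forward as they close: fully open they stand 13 mm farther back than shut.
Start: joints at [1.11, 0.259, 0.021, 1.334, 0, 1.418], TCP at [0.167, 0.524, 0.231] pointing down, gripper open.
Joint ranges: [-3.04, 3.04], [-0.91, 1.82], [-1.04, 1.36], [-1.92, 1.95], [-1.52, 1.45], [-3.14, 3.14]. Speed limits (rad/s): [2.22, 2.22, 2.79, 3.14, 3.14, 3.14].

## Interface

Orientations are given as a rotation vector (axis times angle).
In Python, from bench import manip, read_camera, camera_info, nets gives the robot as it stands.
- The arm moves only by the tool arm_command, never from a script. Its argument "plan" is a list of rows, each a list of 6 numbers: the shift along the tool's x, y, z normalised to -1 to 1, where 1 is 400 mm, then the turn, a rotation vector about the tool's x, y, z normalised to -1 to 1, where 1 is pi/2 rad. In form: [[dx, dy, dz, wx, wy, wz], ...]. A call has 1 to 8 rows; each row is the pose to reach, as a shift and turn from the pose commanded when the call began, along the tool's axes at that moment; what a row does not reach only later rows make up. A row lasts 1/10 s, in which the tool goes at most 50 mm and 8.59 degrees, less where a joint would pass 70% of its speed; a pose out of reach is approached as far as the arm can. A call with a number of a shift or a turn outside -1 to 1 is refused whole. A call with a gripper value outside its range is refused whole. "claw" is the closure, from -1 (fully open) to 1 (shut), set as the call begins (left out, the last holds). The fingers move at their own pace and stop on an object; "force" is the grip in N (left out, the last holds). Time passes only in rows, so rows that repeat a pose let the fingers close. It gives the time, the measured TCP pose, the force, the opening and the grip force at its end, in the units of the state.
- manip.state(): the state, without advancing time (a new reading comes with each control period).
- read_camera(name): name is "scene" or "top" or "wrist"; returns the picture (384x512x3 uint8, blue, green, red); there is no depth.
- camera_info(name): a dict with "fx", "fy", "cx", "cy" (pixels), "R" (3x3) and "t" (3): a world point X has camera coordinates R X + t; the wrist camera has in their place "tool_from_camera" (4x4, takes a point from camera to tool coordinates, whose origin is the TCP and whose axes are the flange's). Camera axes: x right, y down, z forward; pixel columns grow to the right and rows downward; lengths in m; the calibration is good to about 2 mm. A picture is of the moment at which its call begins: read the wrist's pose just before it. camera_info takes no time and is no camera call.
- manip.job_done(): hands the job in; it is judged then, once.
Trained networks look in the newest picture that a camera, given by its name, has taken for a name from the list of things; names that differ only in an ending like _2 or _b are one class to them, and where a whole thing is asked for, a point or a joint stands for the part that bears it (a point fixed in the world has none). Each returns a list of dicts, best first, with "conf" (0 to 1); they miss things now and then, are a little off and sometimes report something else, mostly with a low value. They report only what shows in the picture. A call takes as long as a camera call. They do not tell look-alikes from the thing itself.
- nets.outline_of(camera, target): "pixels" (384x512 bool, what is visible of it).
- nets.spot_point(camera, target): "location" ([x, y, z] in m, in the coordinates of the camera as it stood for that picture, good to about 4 mm: a listed point, or the origin of a listed thing).
The state is a dict: "t": time; "qpos": joint angles; "dq": joint speeds; "joint_torque": joint torques, N m; "ee_pos": TCP position; "tool_rot": TCP orientation; "contact_force": force on the tool from outside, world axes, zero at the start; "ft_torque": the same for the moment, N m; "gripper_width": finger opening in m; "gripper_force": force on a finger pad.
Only numpy, scipy, OpenCV 4.12 (cv2) and the standard library are available. Lean on these libraries where they do the work, as an engineer would, in place of code of your own. Each camera call takes 0.05 s, during which the arm holds its last target. There are 200 camera calls.

## Working session

There is one attempt and no reset: what is moved stays moved. The work goes in short steps, Python scripts to look and compute and a tool call to move; the robot and the scene stay as the last step left them, time stands still between calls to the robot, and variables do not carry over. Pictures are saved under pics/ and viewed, at most 10 in all, crops included, and the job is handed in when it is done.

Besides the shell and the picture viewer there is one more tool, called after "Emit:" in YAML: its name, and indented under it one key for each argument. arm_command: Moves the arm, as the interface text tells. Scaled input: -1 to 1 covers 400 mm each way for a shift and pi/2 rad each way for a turn. Its arguments: {"type":"object","properties":{"plan":{"type":"array","items":{"type":"array","items":{"type":"number","minimum":-1,"maximum":1}}},"claw":{"type":"number"},"force":{"type":"number"}},"required":["plan"]}

```bash
mkdir -p pics; ls; cat > h.py <<'E'
import numpy as np, cv2
from scipy.spatial.transform import Rotation as Ro
from bench import manip, read_camera, camera_info, nets
def world(cam,p,s=None):
    c=camera_info(cam); p=np.array(p)
    if cam=="wrist":
        s=s or manip.state(); T=np.array(c["tool_from_camera"])
        return Ro.from_rotvec(s["tool_rot"]).apply(T[:3,:3]@p+T[:3,3])+s["ee_pos"]
    return np.array(c["R"]).T@(p-np.array(c["t"]))
def rel(target,rotm=None):
    "tool-axis shift in plan units to target TCP position"
    s=manip.state();R=Ro.from_rotvec(s["tool_rot"])
    out=R.inv().apply(np.array(target)-s["ee_pos"])/0.4
    if rotm is not None: return np.r_[out,(R.inv()*Ro.from_matrix(rotm)).as_rotvec()/(np.pi/2)]
    return out
E
python3 - <<'E'
from h import *
np.set_printoptions(precision=3,suppress=True)
s=manip.state(); print(s["ee_pos"],Ro.from_rotvec(s["tool_rot"]).as_matrix(), s["gripper_width"])
ims=[]
for c in ("scene","top"):
    im=read_camera(c); cv2.imwrite(f"pics/{c}0.png",im); 
    for n in ("stand","hinge","hook_end","ring","ring_center","ring_tab","tip_box","weight","beaker"):
        print(c,n,[(world(c,d["location"]).round(3).tolist(),round(d["conf"],2)) for d in nets.spot_point(c,n)][:4])
print(manip.state()["t"], camera_info("wrist"))
E
```

```text
pics
[0.167 0.524 0.231] [[-0.953  0.303 -0.001]
 [ 0.303  0.953 -0.001]
 [ 0.    -0.001 -1.   ]] 0.08527167977764968
scene stand [([0.499, -0.235, -0.002], 0.79), ([0.447, 0.044, 0.019], 0.39)]
scene hinge [([0.496, -0.231, 0.165], 0.75)]
scene hook_end [([0.488, -0.22, 0.267], 0.64)]
scene ring [([0.329, -0.049, -0.004], 0.9), ([0.267, 0.21, -0.0], 0.73), ([0.179, -0.278, -0.003], 0.65), ([0.469, 0.125, -0.0], 0.57)]
scene ring_center [([0.469, 0.121, 0.012], 0.94), ([0.332, -0.048, 0.014], 0.91), ([0.271, 0.215, 0.009], 0.85), ([0.181, -0.278, 0.013], 0.6)]
scene ring_tab [([0.168, -0.359, 0.023], 0.92), ([0.416, -0.034, 0.02], 0.87), ([0.445, 0.042, 0.016], 0.86)]
scene tip_box [([0.727, 0.059, -0.004], 0.73)]
scene weight []
scene beaker [([0.46, 0.355, 0.003], 0.57)]
top stand [([0.501, -0.236, 0.004], 0.56), ([0.495, -0.226, 0.163], 0.54)]
top hinge [([0.494, -0.232, 0.165], 0.83)]
top hook_end [([0.489, -0.214, 0.267], 0.46)]
top ring [([0.333, -0.054, 0.0], 0.77), ([0.273, 0.207, 0.003], 0.64), ([0.18, -0.273, 0.002], 0.61), ([0.466, 0.122, 0.0], 0.56)]
top ring_center [([0.471, 0.123, 0.013], 0.96), ([0.184, -0.276, 0.013], 0.71), ([0.328, -0.049, 0.015], 0.7)]
top ring_tab [([0.41, -0.035, 0.018], 0.9), ([0.349, 0.18, 0.02], 0.9), ([0.45, 0.041, 0.024], 0.61)]
top tip_box [([0.729, 0.058, 0.001], 0.68)]
top weight [([0.677, 0.306, 0.003], 0.72), ([0.466, 0.122, 0.001], 0.4)]
top beaker [([0.46, 0.356, -0.002], 0.59)]
1.0 {'fx': 324.69850869393906, 'fy': 324.69850869393906, 'cx': 257.69712286628953, 'cy': 193.27999883978674, 'tool_from_camera': array([[ 0.001, -0.956, -0.294,  0.075],
       [ 1.   ,  0.001, -0.   ,  0.   ],
       [ 0.001, -0.294,  0.956, -0.142],
       [ 0.   ,  0.   ,  0.   ,  1.   ]])}
```

View pics/scene0.png

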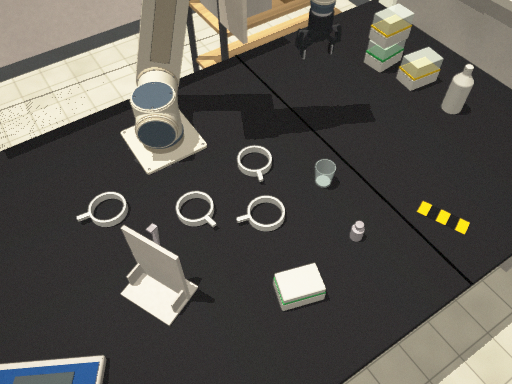

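View pics/top0.png

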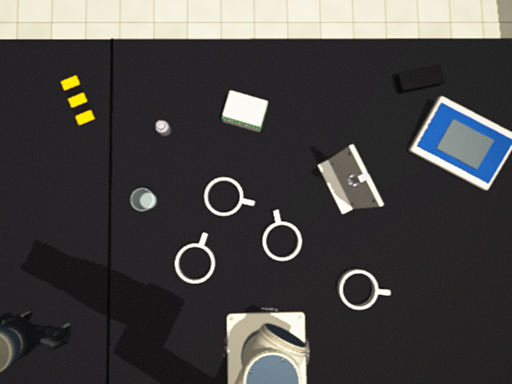

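```bash
python3 - <<'E'
from h import *
for c in ("scene","top"):
    i=camera_info(c);R=np.array(i["R"]);print(c,"cam pos",(-R.T@i["t"]).round(3))
    P={"ringfar":[.469,.122,.014],"tabfar":[.447,.042,.02],"hinge":[.495,-.231,.165],"hookend":[.488,-.217,.267]}
    for k,v in P.items():
        q=R@np.array(v)+i["t"];print(k,(i["fx"]*q[0]/q[2]+i["cx"]).round(),(i["fy"]*q[1]/q[2]+i["cy"]).round())
E
```

```text
scene cam pos [ 1.1   -0.325  1.158]
ringfar 266.0 213.0
tabfar 240.0 219.0
hinge 157.0 251.0
hookend 153.0 225.0
top cam pos [0.399 0.075 1.153]
ringfar 224.0 196.0
tabfar 250.0 202.0
hinge 353.0 181.0
hookend 360.0 179.0
```

The scene picture shows four look-alike rings. The farthest is at (266,213), with its tab at (240,218). The stand is at (158,270), and its hook lip shows at (152,232). In the top view the panel's top edge runs from about (350,147) to (382,207), and the hook is on the left (front) side.

```bash
cat >> h.py <<'E'
def pix2plane(cam,u,v,z):
    i=camera_info(cam);R=np.array(i["R"]).T;o=-R@i["t"]
    d=R@np.array([(u-i["cx"])/i["fx"],(v-i["cy"])/i["fy"],1]);return o+d*(z-o[2])/d[2]
def tool(y,z):
    y=np.array(y,float);z=np.array(z,float);y/=np.linalg.norm(y);z/=np.linalg.norm(z)
    return np.c_[np.cross(y,z),y,z]
E
python3 - <<'E'
from h import *
a=pix2plane("top",350,147,.235);b=pix2plane("top",382,207,.235);print(a,b,b-a,np.degrees(np.arctan2(*(a-b)[[1,0]])),np.linalg.norm(b-a))
print(rel([.516,-.271,.36],tool([.88,.47,0],[0,0,-1])).round(3))
E
```

```text
[ 0.57298459 -0.20491415  0.235     ] [ 0.42131452 -0.27910913  0.235     ] [-0.15167007 -0.07419498  0.        ] 26.067264220631127 0.1688452061170814
[-1.435 -1.63  -0.322 -0.    -0.     0.492]
```

Emit:
arm_command:
  plan:
    - [-0.05,-0.05,-0.1,0,0,0.05]
    - [-0.15,-0.17,-0.2,0,0,0.15]
    - [-0.25,-0.28,-0.3,0,0,0.25]
    - [-0.35,-0.4,-0.33,0,0,0.35]
    - [-0.45,-0.51,-0.33,0,0,0.45]
    - [-0.55,-0.62,-0.33,0,0,0.49]
    - [-0.65,-0.74,-0.33,0,0,0.49]
    - [-0.75,-0.85,-0.33,0,0,0.49]
  claw: 1

```text
t: 1.8
ee_pos: [0.311, 0.195, 0.361]
tool_rot: [1.611, 2.696, 0.002]
contact_force: [1.0, -0.2, 0.1]
gripper_width: -0.0001
gripper_force: 0.0
```

```bash
python3 - <<'E'
from h import *
s=manip.state();print(s["t"],s["ee_pos"],s["qpos"])
print(rel([.516,-.271,.36],tool([.90,.44,0],[0,0,-1])).round(3))
E
```

```text
1.8 [0.31100333 0.19496633 0.36100656] [ 3.30209503e-01 -6.81297414e-02 -2.47059036e-02  1.61277182e+00
 -2.35334557e-05  1.40719455e+00]
[-1.269e+00 -1.010e-01  3.000e-03  1.000e-03  0.000e+00  2.500e-02]
```

Emit:
arm_command:
  plan:
    - [-0.12,-0.01,0,0,0,0.02]
    - [-0.24,-0.02,0,0,0,0.025]
    - [-0.36,-0.03,0,0,0,0.025]
    - [-0.48,-0.04,0,0,0,0.025]
    - [-0.6,-0.05,0,0,0,0.025]
    - [-0.72,-0.06,0,0,0,0.025]
    - [-0.84,-0.07,0,0,0,0.025]
    - [-0.95,-0.08,0,0,0,0.025]

```text
t: 2.6
ee_pos: [0.463, -0.1555, 0.3605]
tool_rot: [1.665, 2.663, 0.0]
contact_force: [0.9, -0.4, 0.6]
gripper_width: 0.0002
gripper_force: 0.0
```

Emit:
arm_command:
  plan:
    - [-0.1,-0.01,0,0,0,0]
    - [-0.2,-0.015,0,0,0,0]
    - [-0.3,-0.02,0,0,0,0]
    - [-0.32,-0.02,0,0,0,0]
    - [-0.32,-0.02,0,0,0,0]

```text
t: 3.1
ee_pos: [0.5118, -0.2728, 0.3593]
tool_rot: [-1.666, -2.661, -0.0]
contact_force: [-0.6, 0.7, 0.0]
gripper_width: -0.0001
gripper_force: 0.0
```

```bash
python3 - <<'E'
from h import *
np.set_printoptions(precision=3,suppress=True)
s=manip.state();im=read_camera("wrist");print(s["t"],s["ee_pos"],Ro.from_rotvec(s["tool_rot"]).as_matrix(),s["qpos"]);cv2.imwrite("pics/w1.png",im)
for n in ("stand","hinge","hook_end"):
    print(n,[(world("wrist",d["location"],s).round(3).tolist(),round(d["conf"],2)) for d in nets.spot_point("wrist",n)][:3])
E
```

```text
3.1 [ 0.512 -0.273  0.359] [[-0.437  0.899 -0.002]
 [ 0.899  0.437  0.001]
 [ 0.002 -0.001 -1.   ]] [-0.634  0.317  0.426  1.682  0.     0.484]
stand [([0.498, -0.241, 0.001], 0.74)]
hinge [([0.493, -0.233, 0.165], 0.91)]
hook_end [([0.486, -0.215, 0.268], 0.68)]
```

View pics/w1.png

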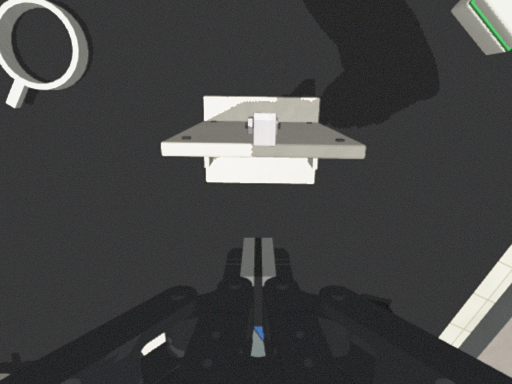

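The picture shows the panel's top edge level from (163,149) to (365,152). The lip is at (265,128) and the fingers are behind the panel at (258,240). I'll descend behind the lip and push it out.

Emit:
arm_command:
  plan:
    - [0,0,0.1,0,0,0]
    - [0,0,0.2,0,0,0]
    - [0,0,0.272,0,0,0]
    - [0.03,0.003,0.272,0,0,0]
    - [0.06,0.003,0.272,0,0,0]
    - [0.085,0.003,0.272,0,0,0]
    - [0.11,0.003,0.272,0,0,0]
    - [0.135,0.003,0.272,0,0,0]

```text
t: 4.1
ee_pos: [0.489, -0.2219, 0.253]
tool_rot: [1.663, 2.663, -0.0]
contact_force: [0.4, -1.2, -1.3]
gripper_width: -0.0001
gripper_force: 0.8
```

Emit:
arm_command:
  plan:
    - [0.025,0,0,0,0,0]
    - [0.045,0,0,0,0,0]
    - [0.06,0,0,0,0,0]
    - [0.08,0,0,0,0,0]
    - [0.08,0,0,0,0,0]

```text
t: 4.6
ee_pos: [0.4745, -0.193, 0.252]
tool_rot: [-1.664, -2.665, -0.0]
contact_force: [-0.7, 0.6, 0.6]
gripper_width: 0.0002
gripper_force: 0.0
```

```bash
python3 - <<'E'
from h import *
s=manip.state();im=read_camera("wrist");cv2.imwrite("pics/w2.png",im)
d=s["ee_pos"]-np.array([.494,-.232,.165]);print(s["t"],"a",d@[-.43,.903,0],"lat",d@[.903,.43,0],"z",s["ee_pos"][2],s["contact_force"])
for c in ("wrist","top"):
  if c=="top":read_camera(c)
  print([(world(c,d["location"],s).round(3).tolist(),round(d["conf"],2)) for d in nets.spot_point(c,"hook_end")][:3])
E
```

```text
4.6 a 0.043611506484785525 lat -0.0007849380429262223 z 0.2519503044251551 [-0.66600416  0.61681059  0.6190018 ]
[([0.467, -0.164, 0.24], 0.66)]
[([0.464, -0.167, 0.241], 0.64)]
```

View pics/w2.png

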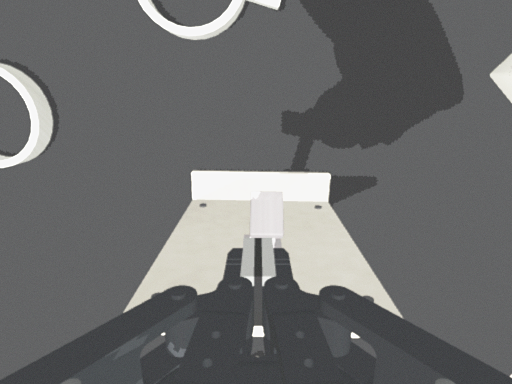

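The hook is at about 0.77 rad, with the finger inside the lip at (262,240). Next I'll press it down from above.

Emit:
arm_command:
  plan:
    - [0,0,0.05,0,0,0]
    - [0,0,0.09,0,0,0]
    - [0,0,0.12,0,0,0]
    - [0.03,0,0.145,0,0,0]
    - [0.055,0,0.165,0,0,0]
    - [0.075,0,0.185,0,0,0]
    - [0.075,0,0.2,0,0,0]
    - [0.075,0,0.2,0,0,0]

```text
t: 5.6
ee_pos: [0.4616, -0.1667, 0.171]
tool_rot: [-1.664, -2.664, -0.0]
contact_force: [-0.5, -0.1, -0.2]
gripper_width: 0.0001
gripper_force: 0.0
```

Emit:
arm_command:
  plan:
    - [0,0,0.01,0,0,0]
    - [0,0,0.015,0,0,0]
    - [0,0,0.015,0,0,0]

```text
t: 5.9
ee_pos: [0.4622, -0.1672, 0.1677]
tool_rot: [1.663, 2.662, 0.0]
contact_force: [-5.7, 3.7, 18.9]
gripper_width: 0.0002
gripper_force: 9.7
```

Emit:
arm_command:
  plan:
    - [0,0,-0.1,0,0,0]
    - [0,0,-0.22,0,0,0]
    - [0,0,-0.3,0,0,0]
    - [0,0,-0.3,0,0,0]

```text
t: 6.3
ee_pos: [0.4633, -0.1679, 0.2901]
tool_rot: [1.661, 2.658, 0.0]
contact_force: [0.1, 0.2, 0.3]
gripper_width: -0.0001
gripper_force: 0.0
```

```bash
python3 - <<'E'
from h import *
s=manip.state();print(s["ee_pos"])
read_camera("top")
print([(world("top",d["location"],s).round(3).tolist(),round(d["conf"],2)) for d in nets.spot_point("top","hook_end")][:3])
print(rel([.445,.035,.25],tool([.965,-.264,0],[0,0,-1])).round(3))
E
```

```text
[ 0.46326655 -0.16793578  0.29011045]
[([0.453, -0.135, 0.163], 0.45)]
[0.474 0.183 0.09  0.001 0.001 0.459]
```

Emit:
arm_command:
  plan:
    - [0.1,0.03,0,0,0,0.09]
    - [0.2,0.07,0,0,0,0.18]
    - [0.3,0.11,0.02,0,0,0.27]
    - [0.4,0.15,0.05,0,0,0.36]
    - [0.474,0.183,0.09,0,0,0.45]
    - [0.474,0.183,0.09,0,0,0.46]
    - [0.474,0.183,0.09,0,0,0.46]
  claw: 0
  force: 80

```text
t: 7.1
ee_pos: [0.4436, 0.0367, 0.2481]
tool_rot: [-2.495, -1.905, 0.003]
contact_force: [-0.8, -0.1, 0.2]
gripper_width: 0.0423
gripper_force: 0.0
```

```bash
python3 - <<'E'
from h import *
s=manip.state();im=read_camera("wrist");cv2.imwrite("pics/w3.png",im);print(s["t"],s["ee_pos"],s["gripper_width"])
for n in ("ring_center","ring_tab"):
    print(n,[(world("wrist",d["location"],s).round(4).tolist(),round(d["conf"],2)) for d in nets.spot_point("wrist",n)][:3])
E
```

```text
7.1 [0.44360087 0.03666526 0.248114  ] 0.04234771260489434
ring_center []
ring_tab [([0.4137, -0.0389, 0.0198], 0.91), ([0.3451, 0.1784, 0.0219], 0.84), ([0.4495, 0.0436, 0.0209], 0.7)]
```

View pics/w3.png

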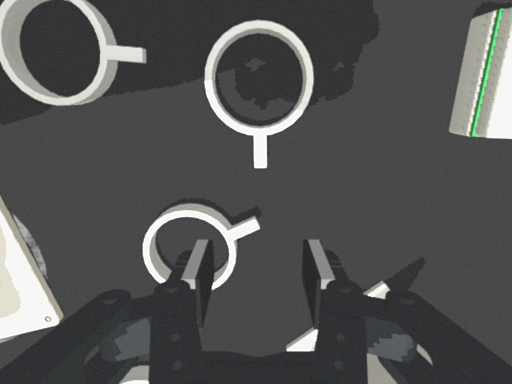

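The chosen ring is centred at (259,77), with its tab running down to (260,167). A neighbour ring's tab ends near (258,222). I'll use a 38° tool tilt so the gripper clears it.

```bash
cat >> h.py <<'E'
def wplane(u,v,z,s):
    i=camera_info("wrist");f=lambda k:world("wrist",[k*(u-i["cx"])/i["fx"],k*(v-i["cy"])/i["fy"],k],s)
    o=f(0);d=f(1)-o;return o+d*(z-o[2])/d[2]
E
python3 - <<'E'
from h import *
np.set_printoptions(precision=4,suppress=True)
s=manip.state()
im=cv2.imread("pics/w3.png",0)
print("tab rows",[(v,np.where(im[v,225:300]>200)[0][[0,-1]]+225) for v in (142,150,160,165)])
m=(im[10:145,190:330]>150).astype(np.uint8);
c=wplane(259,77,.028,s);e=wplane(260,167,.028,s);print(c,e,np.linalg.norm(e-c))
# top-face outer ring fit via pixels
r=(e-c)/np.linalg.norm(e-c);print("r",r)
for cc,rr in ((c,r),):
  t=np.array([-r[1],r[0],0]);tab=e-.012*r;tab[2]=.022
  k=np.radians(38);z=-(np.cos(k)*np.array([0,0,1])+np.sin(k)*r)
  tcp=tab+.0145*z;print("tab",tab,"tcp",tcp)
  T=tool(t,z);pre=tcp+[0,0,.06];print("pre",rel(pre,T).round(3));np.savez("pick.npz",tcp=tcp,T=T,r=r,tab=tab)
E
```

```text
tab rows [(142, array([254, 266])), (150, array([254, 266])), (160, array([254, 266])), (165, array([254, 266]))]
[0.4697 0.1229 0.028 ] [0.4453 0.029  0.028 ] 0.09697781255373354
r [-0.2514 -0.9679  0.    ]
tab [0.4484 0.0406 0.022 ] tcp [0.4506 0.0492 0.0106]
pre [ 0.038  0.006  0.447  0.002  0.422 -0.009]
```

Emit:
arm_command:
  plan:
    - [0,0,0.05,0,0.09,0]
    - [0.01,0,0.15,0,0.18,0]
    - [0.02,0.003,0.25,0,0.27,0]
    - [0.03,0.006,0.35,0,0.36,-0.005]
    - [0.038,0.006,0.44,0,0.42,-0.009]
    - [0.038,0.006,0.447,0,0.422,-0.009]
    - [0.038,0.006,0.447,0,0.422,-0.009]

```text
t: 7.95
ee_pos: [0.4508, 0.0484, 0.0707]
tool_rot: [-2.097, -1.617, -0.721]
contact_force: [-0.1, 0.3, 0.6]
gripper_width: 0.0423
gripper_force: 0.0
```

```bash
python3 - <<'E'
from h import *
p=np.load("pick.npz");s=manip.state();print(s["ee_pos"],s["qpos"]);print(rel(p["tcp"]+[0,0.001,0],p["T"]).round(4))
E
```

```text
[0.45082229 0.04842421 0.07072308] [-0.50180139  0.27105894 -0.60582563  0.87786768  0.63876911  1.26501605]
[-0.089  -0.002   0.1213  0.0024  0.0013 -0.001 ]
```

Emit:
arm_command:
  plan:
    - [-0.025,0,0.035,0,0,0]
    - [-0.05,0,0.07,0,0,0]
    - [-0.075,-0.002,0.1,0,0,0]
    - [-0.088,-0.002,0.12,0,0,0]
    - [-0.088,-0.002,0.12,0,0,0]

```text
t: 8.45
ee_pos: [0.4514, 0.0516, 0.0122]
tool_rot: [-2.094, -1.623, -0.724]
contact_force: [0.0, 0.4, 0.4]
gripper_width: 0.0427
gripper_force: 0.0
```

Emit:
arm_command:
  plan:
    - [0,0,0,0,0,0]
    - [0,0,0,0,0,0]
    - [0,0,0,0,0,0]
    - [0,0,0,0,0,0]
    - [0,0,0,0,0,0]
  claw: 1
  force: 80

```text
t: 8.95
ee_pos: [0.4512, 0.0515, 0.0125]
tool_rot: [-2.094, -1.62, -0.727]
contact_force: [-1.2, -1.5, 7.3]
gripper_width: 0.012
gripper_force: 79.2
```

Emit:
arm_command:
  plan:
    - [0.02,0,-0.03,0,0,0]
    - [0.06,0,-0.08,0,0,0]
    - [0.12,0,-0.16,0,0,0]
    - [0.19,0,-0.26,0,0,0]
    - [0.26,0,-0.35,0,0,0]
    - [0.33,0,-0.45,0,0,0]
    - [0.36,0,-0.485,0,0,0]
    - [0.36,0,-0.485,0,0,0]

```text
t: 9.75
ee_pos: [0.4488, 0.0457, 0.2556]
tool_rot: [-2.096, -1.624, -0.728]
contact_force: [0.0, 0.5, -3.1]
gripper_width: 0.0118
gripper_force: 78.4
```

```bash
cat >> h.py <<'E'
n=np.array([-.43,.903,0]);n/=np.linalg.norm(n);H=np.array([.494,-.232,.165]);k=np.radians(38)
TF=tool([n[1],-n[0],0],-(np.cos(k)*n+np.sin(k)*np.array([0,0,1])))
E
python3 - <<'E'
from h import *
np.set_printoptions(precision=4,suppress=True)
s=manip.state();p=np.load("pick.npz")
off=p["T"].T@(np.array([.4487,.0415,.022])-[.4512,.0515,.0125]);print("off",off)
np.save("off.npy",off)
print(s["ee_pos"],s["qpos"],s["contact_force"],s["ft_torque"],s["gripper_width"])
t=H+.155*n;t[2]=.255;print(t,rel(t-TF@off,TF).round(3))
im=read_camera("wrist");cv2.imwrite("pics/w4.png",im)
E
```

```text
off [-0.0023  0.0001 -0.0138]
[0.4488 0.0457 0.2556] [-0.5108  0.0874 -0.296   1.3721  0.6385  1.2508] [ 0.0106  0.4862 -3.1399] [-1.0468  0.244  -0.0691] 0.0118258460827496
[ 0.4274 -0.0921  0.255 ] [-0.305  0.05  -0.202 -0.054 -0.952 -0.49 ]
```

View pics/w4.png

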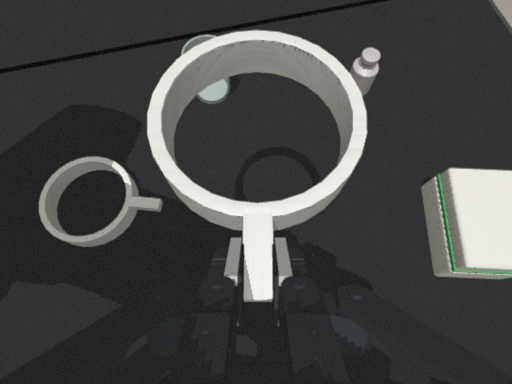

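The ring is pinched firmly and straight: hole centre at about (258,125), tab at (258,255). Now I'll turn it upright and carry it to the front of the hook.

Emit:
arm_command:
  plan:
    - [-0.02,0.003,-0.015,-0.004,-0.07,-0.036]
    - [-0.045,0.007,-0.03,-0.008,-0.14,-0.072]
    - [-0.07,0.011,-0.045,-0.012,-0.21,-0.108]
    - [-0.09,0.015,-0.06,-0.016,-0.28,-0.144]
    - [-0.11,0.018,-0.075,-0.02,-0.35,-0.18]
    - [-0.135,0.022,-0.09,-0.024,-0.42,-0.216]
    - [-0.155,0.026,-0.105,-0.028,-0.49,-0.252]
    - [-0.18,0.03,-0.12,-0.032,-0.56,-0.288]

```text
t: 10.6
ee_pos: [0.4375, -0.0407, 0.245]
tool_rot: [1.859, 2.157, -0.096]
contact_force: [-0.5, -0.4, -1.9]
gripper_width: 0.0123
gripper_force: 78.3
```

```bash
python3 - <<'E'
from h import *
np.set_printoptions(precision=4,suppress=True)
s=manip.state();off=np.load("off.npy");t=H+.155*n;t[2]=.255;print(s["ee_pos"],s["qpos"],s["contact_force"],rel(t-TF@off,TF).round(3))
E
```

```text
[ 0.4375 -0.0407  0.245 ] [-0.1417 -0.0586 -0.3471  1.0687 -0.2121  1.2581] [-0.5097 -0.3942 -1.8659] [-0.142 -0.04   0.034 -0.025 -0.392 -0.199]
```

Emit:
arm_command:
  plan:
    - [-0.03,-0.008,0.007,-0.005,-0.07,-0.036]
    - [-0.06,-0.016,0.014,-0.01,-0.14,-0.072]
    - [-0.085,-0.024,0.02,-0.014,-0.21,-0.108]
    - [-0.11,-0.032,0.028,-0.018,-0.28,-0.144]
    - [-0.13,-0.038,0.032,-0.022,-0.35,-0.18]
    - [-0.142,-0.04,0.034,-0.025,-0.39,-0.199]
    - [-0.142,-0.04,0.034,-0.025,-0.392,-0.199]
    - [-0.142,-0.04,0.034,-0.025,-0.392,-0.199]

```text
t: 11.4
ee_pos: [0.4312, -0.1003, 0.2444]
tool_rot: [1.236, 1.953, -0.596]
contact_force: [-0.1, -0.3, -1.7]
gripper_width: 0.0122
gripper_force: 78.4
```

```bash
python3 - <<'E'
from h import *
np.set_printoptions(precision=4,suppress=True)
s=manip.state();off=np.load("off.npy");t=H+.155*n;t[2]=.255;print(s["t"],s["ee_pos"],s["qpos"],s["contact_force"],rel(t-TF@off,TF).round(3))
R=Ro.from_rotvec(s["tool_rot"]).as_matrix();print("tab",R@off+s["ee_pos"])
for c in ("scene","top","wrist"):
    im=read_camera(c);cv2.imwrite(f"pics/{c}5.png",im)
    for q in ("ring_center","ring_tab","hook_end"):
        L=[(world(c,d["location"],s),d["conf"]) for d in nets.spot_point(c,q)]
        print(c,q,[(w,round(f,2)) for w,f in L if w[2]>.1])
a=cv2.imread("pics/scene5.png")[130:330,60:330];cv2.imwrite("pics/crop5.png",cv2.resize(a,None,fx=2.9,fy=2.9,interpolation=3))
E
```

```text
11.4 [ 0.4312 -0.1003  0.2444] [ 0.0736 -0.0949 -0.6634  0.573  -0.819   1.0132] [-0.083  -0.2948 -1.7196] [-0.001 -0.     0.     0.    -0.004 -0.001]
tab [ 0.4273 -0.0917  0.2548]
scene ring_center [(array([ 0.4285, -0.1004,  0.1707]), 0.69)]
scene ring_tab [(array([ 0.4293, -0.0884,  0.2519]), 0.66)]
scene hook_end [(array([ 0.4482, -0.1381,  0.1629]), 0.49)]
top ring_center [(array([ 0.4297, -0.099 ,  0.1706]), 0.83)]
top ring_tab [(array([ 0.4283, -0.0915,  0.2553]), 0.59)]
top hook_end [(array([ 0.4533, -0.1347,  0.1661]), 0.67)]
wrist ring_center []
wrist ring_tab [(array([ 0.4317, -0.0907,  0.2562]), 0.77)]
wrist hook_end [(array([ 0.4517, -0.1326,  0.1606]), 0.69)]
```

View pics/crop5.png

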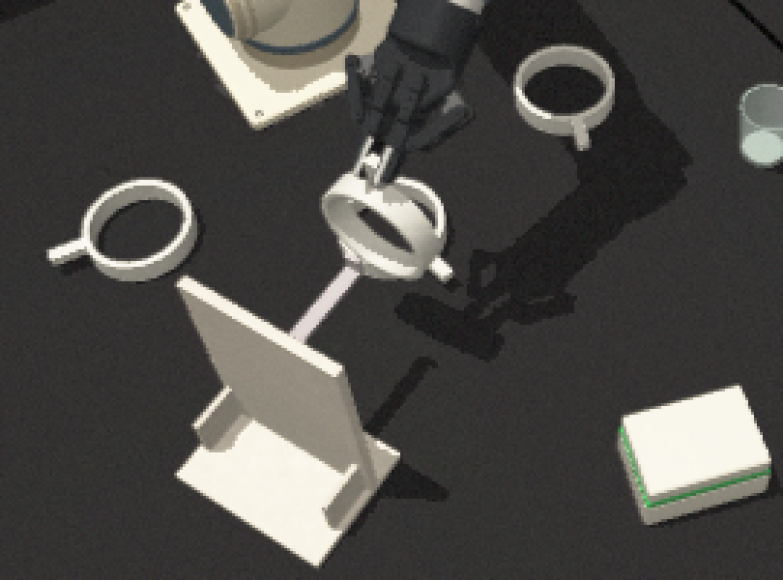

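The ring is upright in front of the hook, near (385,225) in the crop, aligned with the level arm.

```bash
python3 - <<'E'
from h import *
off=np.load("off.npy")
for a,z in ((.155,.242),(.060,.242),(.060,.201)):
    t=H+a*n;t[2]=z;print(rel(t-TF@off,TF).round(3))
E
```

```text
[ 0.028 -0.001  0.022  0.001 -0.002 -0.002]
[-0.119 -0.001  0.208  0.001 -0.002 -0.002]
[-0.038 -0.001  0.272  0.001 -0.002 -0.002]
```

Emit:
arm_command:
  plan:
    - [0.01,0,0.03,0,0,0]
    - [-0.01,0,0.06,0,0,0]
    - [-0.03,0,0.09,0,0,0]
    - [-0.055,0,0.125,0,0,0]
    - [-0.08,0,0.16,0,0,0]
    - [-0.105,0,0.19,0,0,0]
    - [-0.119,0,0.208,0,0,0]
    - [-0.119,0,0.208,0,0,0]

```text
t: 12.8
ee_pos: [0.4724, -0.187, 0.2317]
tool_rot: [1.237, 1.949, -0.597]
contact_force: [0.5, -0.6, -1.1]
gripper_width: 0.0124
gripper_force: 78.4
```

Emit:
arm_command:
  plan:
    - [0.02,0,0.016,0,0,0]
    - [0.04,0,0.032,0,0,0]
    - [0.055,0,0.044,0,0,0]
    - [0.067,0,0.053,0,0,0]
    - [0.074,0,0.058,0,0,0]
    - [0.074,0,0.058,0,0,0]

```text
t: 13.4
ee_pos: [0.4724, -0.186, 0.1938]
tool_rot: [1.235, 1.951, -0.596]
contact_force: [0.4, -0.1, -3.3]
gripper_width: 0.0122
gripper_force: 78.5
```

```bash
python3 - <<'E'
from h import *
off=np.load("off.npy");s=manip.state();R=Ro.from_rotvec(s["tool_rot"]).as_matrix()
tab=R@off+s["ee_pos"];print(s["t"],"tab",tab,"a",(tab-H)@n,s["contact_force"])
for c in ("scene","top"):
    im=read_camera(c);cv2.imwrite(f"pics/{c}6.png",im)
    for q in ("ring_center","hook_end"):
        L=[(world(c,d["location"],s),d["conf"]) for d in nets.spot_point(c,q)]
        print(c,q,[(w.round(3),round((w-H)@n,3),round(f,2)) for w,f in L if w[2]>.09])
a=cv2.imread("pics/scene6.png")[150:330,80:280];b=cv2.imread("pics/top6.png")[110:290,270:470]
cv2.imwrite("pics/crop6.png",cv2.resize(np.hstack([a,b]),None,fx=2,fy=2,interpolation=3))
E
```

```text
13.4 tab [ 0.46838499 -0.17739828  0.2040988 ] a 0.06031049313948478 [ 0.41055499 -0.11902101 -3.27499345]
scene ring_center [(array([ 0.468, -0.188,  0.12 ]), np.float64(0.051), 0.89)]
scene hook_end [(array([ 0.448, -0.139,  0.162]), np.float64(0.104), 0.53)]
top ring_center [(array([ 0.473, -0.184,  0.12 ]), np.float64(0.053), 0.56)]
top hook_end [(array([ 0.475, -0.183,  0.12 ]), np.float64(0.052), 0.74), (array([ 0.452, -0.134,  0.162]), np.float64(0.107), 0.45)]
```

View pics/crop6.png

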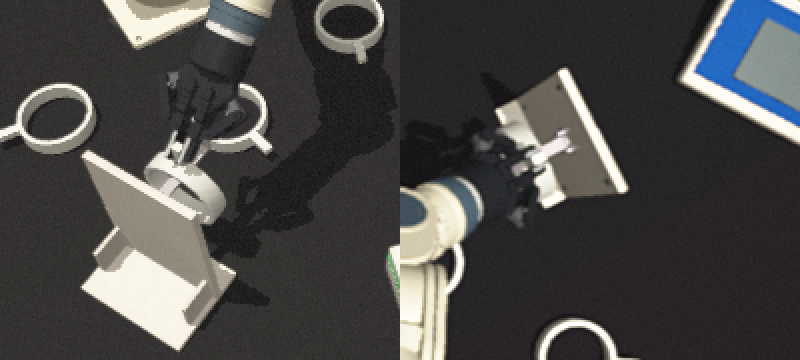

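The ring surrounds the hook arm in both views, with its hole centre at height 0.120 m. I'll lower it the last few millimetres to contact.

Emit:
arm_command:
  plan:
    - [0.002,0,0.0015,0,0,0]
    - [0.004,0,0.003,0,0,0]
    - [0.005,0,0.004,0,0,0]
    - [0.005,0,0.004,0,0,0]

```text
t: 14.1
ee_pos: [0.4724, -0.1862, 0.1915]
tool_rot: [1.235, 1.95, -0.596]
contact_force: [0.7, 0.3, -2.4]
gripper_width: 0.0124
gripper_force: 78.5
```

Emit:
arm_command:
  plan:
    - [0.002,0,0.0015,0,0,0]
    - [0.003,0,0.0025,0,0,0]
    - [0.003,0,0.0025,0,0,0]

```text
t: 14.4
ee_pos: [0.4726, -0.1863, 0.1903]
tool_rot: [1.235, 1.95, -0.596]
contact_force: [-0.2, 0.0, -0.3]
gripper_width: 0.0124
gripper_force: 78.9
```

Contact: the wrist no longer carries the ring's weight. Opening the fingers and letting it settle.

Emit:
arm_command:
  plan:
    - [0,0,0,0,0,0]
    - [0,0,0,0,0,0]
    - [0,0,0,0,0,0]
    - [0,0,0,0,0,0]
    - [0,0,0,0,0,0]
  claw: -0.1

```text
t: 14.9
ee_pos: [0.4726, -0.1862, 0.1901]
tool_rot: [1.235, 1.95, -0.596]
contact_force: [0.4, 0.7, 0.4]
gripper_width: 0.0471
gripper_force: 0.0
```

Emit:
arm_command:
  plan:
    - [0,0,-0.02,0,0,0]
    - [0,0,-0.05,0,0,0]
    - [0,0,-0.1,0,0,0]
    - [0,0,-0.18,0,0,0]
    - [0,0,-0.27,0,0,0]
    - [0,0,-0.32,0,0,0]
    - [0,0,-0.32,0,0,0]
    - [0,0,-0.32,0,0,0]

```text
t: 15.7
ee_pos: [0.4294, -0.0951, 0.2694]
tool_rot: [1.233, 1.95, -0.594]
contact_force: [-0.0, -0.2, -0.6]
gripper_width: 0.0469
gripper_force: 0.0
```

```bash
python3 - <<'E'
from h import *
s=manip.state();print(s["t"],s["ee_pos"],s["contact_force"])
for i in range(2):
  for c in ("scene","top"):
    im=read_camera(c);cv2.imwrite(f"pics/{c}7.png",im)
    for q in ("ring_center","ring_tab","hook_end"):
        L=[(world(c,d["location"],s),d["conf"]) for d in nets.spot_point(c,q)]
        print(c,q,[(w.round(3),round((w-H)@n,3),round(f,2)) for w,f in L if w[2]>.09])
a=cv2.imread("pics/scene7.png")[150:330,80:280];b=cv2.imread("pics/top7.png")[110:290,270:470]
cv2.imwrite("pics/crop7.png",cv2.resize(np.hstack([a,b]),None,fx=2,fy=2,interpolation=3))
E
```

```text
15.7 [ 0.42936512 -0.09509449  0.26938709] [-0.04347516 -0.24795471 -0.61269314]
scene ring_center [(array([ 0.469, -0.188,  0.116]), np.float64(0.05), 0.93)]
scene ring_tab [(array([ 0.467, -0.177,  0.197]), np.float64(0.061), 0.71)]
scene hook_end [(array([ 0.451, -0.14 ,  0.162]), np.float64(0.101), 0.73)]
top ring_center [(array([ 0.472, -0.187,  0.114]), np.float64(0.05), 0.89)]
top ring_tab [(array([ 0.471, -0.176,  0.202]), np.float64(0.06), 0.88)]
top hook_end [(array([ 0.453, -0.132,  0.166]), np.float64(0.108), 0.63), (array([ 0.474, -0.197,  0.116]), np.float64(0.041), 0.27)]
scene ring_center [(array([ 0.469, -0.186,  0.115]), np.float64(0.052), 0.95)]
scene ring_tab [(array([ 0.47 , -0.178,  0.199]), np.float64(0.059), 0.73)]
scene hook_end [(array([ 0.447, -0.142,  0.16 ]), np.float64(0.102), 0.63)]
top ring_center [(array([ 0.472, -0.186,  0.113]), np.float64(0.051), 0.59)]
top ring_tab [(array([ 0.468, -0.176,  0.201]), np.float64(0.061), 0.76)]
top hook_end [(array([ 0.451, -0.132,  0.165]), np.float64(0.109), 0.73)]
```

View pics/crop7.png

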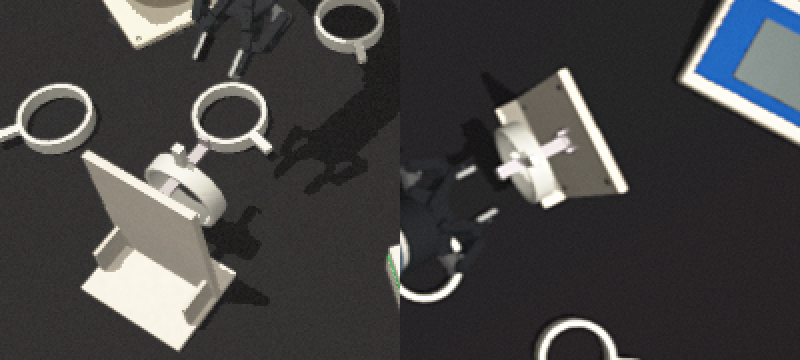

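The ring hangs on the hook between the lip and the panel, tab up, and the gripper is clear. I'll back off a little, let it settle, check once more, and hand in.

Emit:
arm_command:
  plan:
    - [0,0,-0.05,0,0,0]
    - [0,0,-0.1,0,0,0]
    - [0,0,-0.1,0,0,0]
    - [0,0,-0.1,0,0,0]
    - [0,0,-0.1,0,0,0]
    - [0,0,-0.1,0,0,0]
    - [0,0,-0.1,0,0,0]
    - [0,0,-0.1,0,0,0]

```text
t: 17.3
ee_pos: [0.4156, -0.0674, 0.2938]
tool_rot: [1.235, 1.95, -0.596]
contact_force: [-0.2, 1.2, 0.1]
gripper_width: 0.0474
gripper_force: 0.0
```

Emit:
arm_command:
  plan:
    - [0,0,0,0,0,0]
    - [0,0,0,0,0,0]
    - [0,0,0,0,0,0]
    - [0,0,0,0,0,0]
    - [0,0,0,0,0,0]
    - [0,0,0,0,0,0]
    - [0,0,0,0,0,0]
    - [0,0,0,0,0,0]

```text
t: 18.1
ee_pos: [0.4157, -0.0671, 0.294]
tool_rot: [1.235, 1.95, -0.596]
contact_force: [-0.0, 0.3, -0.1]
gripper_width: 0.0468
gripper_force: 0.0
```

```bash
python3 - <<'E'
from h import *
f=lambda:read_camera("scene")[190:270,140:200].astype(int)
a=f();[read_camera("top") for _ in range(4)];b=f();print("max smoothed diff",cv2.blur(np.abs(a-b).astype(np.float32),(3,3)).max())
d=nets.spot_point("scene","ring_center");w=[world("scene",x["location"]).round(3) for x in d];print(w)
if any(x[2]>.1 for x in w): print(manip.job_done())
E
```

```text
max smoothed diff 7.2222223
[array([ 0.183, -0.279,  0.011]), array([ 0.335, -0.048,  0.017]), array([ 0.497, -0.231,  0.165]), array([ 0.469, -0.188,  0.115]), array([0.271, 0.214, 0.009])]
the job is handed in; nothing more can be done
None
```

I swung the hook down onto its stop, hung the farthest ring on it with the tab up and let go; it hung still with the gripper clear, and I handed the job in at about 18 s (verdict not shown).

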